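# Re-rack the doming punches in working order

### The arm

A 6-joint arm with a two-finger parallel gripper is mounted at the origin on the work surface. World frame = base frame: x ahead of the robot, y to its left, z up, the work surface at z = 0. Lengths are in mm, angles in rad, forces in N, time in s.
With the tool pointing down it reaches from about 325 to 775 mm from the base axis. Payload 5.5 kg.
Tool frame: the origin (TCP) lies at the very end of the fingers, on their centre line; the grasp point (between the pads) lies behind it (manip.pinch_z is the x of the grasp point in the tool frame, in mm); x points along the fingers, y is the direction in which the jaws open and shut, and the axes are right-handed (so a half turn about x gives the same grasp; the last joint's range is limited). The gripper opens to 85 mm and grips with 20 to 120 N. Pads are 22 mm wide; open, the fingers measure 114 mm over their backs; the gripper's body (76 mm by 85 mm) begins 54 mm behind the grasp point. The pads swing forward as they close: fully open they stand 13 mm farther back than shut.
Start: joints at [-1.263, 0.091, 1.231, -0, 1.82, -0.057], TCP at [214.058, -560.532, 231.275] pointing down, gripper open.
Joint ranges: [-2.87, 2.87], [-0.86, 2.18], [0.17, 2.46], [-1.51, 4.65], [0.06, 2.69], [-2.65, 2.65]. Speed limits (rad/s): [2.57, 2.57, 3.01, 3.14, 3.14, 3.14].

### API

Orientations are given as [roll, pitch, yaw] about the fixed x, y, z axes, in that order (R = Rz(yaw) Ry(pitch) Rx(roll)).
In Python, from workcell import manip, grab_frame, camera_model gives the robot as it stands. The module is installed in compiled form; this text tells all that it offers.
- The arm moves only by the shell command python3 -m jog 'ROWS' [FORCE]. ROWS is JSON, a list that holds one entry, the list of rows, each a list of 7 numbers: the shift along the tool's x, y, z in cm, then the turn, a rotation vector about the tool's x, y, z in rad, then the opening, from 0 (shut) to 1 (fully open). In form: [[[tx, ty, tz, ax, ay, az, grip], ...]]. A call has 1 to 10 rows; each row shifts and turns the commanded pose from where the row before left it, along the tool's axes as they then stand; what a row does not reach is not made up. A row lasts 1/8 s, in which the tool goes at most 62.5 mm and 10.7 degrees, less where a joint would pass 70% of its speed; a pose out of reach is approached as far as the arm can. A call with a gripper value outside its range is refused whole. The fingers move at their own pace and stop on an object; FORCE is the grip in N (left out, the last holds). Time passes only in rows, so rows that do not move let the fingers close. It gives the time, the measured TCP pose, the force and the opening at its end, in the units of the state.
- manip.read_state(): the state, without advancing time (a new reading comes with each control period).
- grab_frame(name): name is "side" or "top"; returns the picture (400x640x3 uint8, red, green, blue); there is no depth.
- camera_model(name): a dict with "fx", "fy", "cx", "cy" (pixels), "position" and "rotation" of the camera in the world. Camera axes: x right, y up, looking along -z (the intrinsics and any distortion apply to the point x, -y, -z); pixel columns grow to the right and rows downward; lengths in mm; the calibration is good to about 2 mm. A picture is of the moment at which its call begins. camera_model takes no time and is no camera call.
- manip.close_job(): hands the job in, once; it reports no verdict.
The state is a dict: "time_s": time; "qpos": joint angles; "qd": joint speeds; "tau": joint torques, N m; "eef_pos": TCP position; "tcp_rot": TCP orientation; "contact_force": force on the tool from outside, world axes, zero at the start; "wrist_torque": the same for the moment, N m; "opening": opening from 0.0 (shut) to 1.0 (fully open).
Only numpy, scipy, OpenCV 4.12 (cv2) and the standard library are available. Lean on these libraries where they do the work, as an engineer would, in place of code of your own. Each camera call takes 0.05 s, during which the arm holds its last target. There are 200 camera calls.

### The job

Move the four doming punches from the pale board to the dark wooden block, keeping their working order as counted from the blue-painted ends: the punch nearest the blue end of the board goes into the pocket nearest the blue end of the block, the next into the next pocket, and so on to the plain ends. Stand each one upright, foot fully down on the floor of its pocket, and do not let any punch fall over.

Things in the scene. Friction and masses are not known exactly. Their poses are not given: they have to be found in the camera images.
- steel_punch: Loose doming punch, bare grey steel with a rounded dome top, about 0.3 kg. Round, 24 mm in diameter, 90 mm tall, the lowest 70 mm a straight cylinder. Origin: centre of its flat foot; z runs up the punch. At the start it stands upright in a ring on the pale board, foot on the board, up to 3 mm off the ring's centre.
- brass_punch: Loose doming punch, yellow brass with a cone-shaped top, about 0.32 kg. Round, 24 mm in diameter, 90 mm tall, the lowest 70 mm a straight cylinder. Origin: centre of its flat foot; z runs up the punch. At the start it stands upright in a ring on the pale board, foot on the board, up to 3 mm off the ring's centre.
- green_punch: Loose doming punch, green plastic with a flat top, about 0.06 kg. Round, 24 mm in diameter, 90 mm tall, the lowest 70 mm a straight cylinder. Origin: centre of its flat foot; z runs up the punch. At the start it stands upright in a ring on the pale board, foot on the board, up to 3 mm off the ring's centre.
- red_punch: Loose doming punch, red plastic with a flat top with bevelled edge, about 0.05 kg. Round, 24 mm in diameter, 90 mm tall, the lowest 70 mm a straight cylinder. Origin: centre of its flat foot; z runs up the punch. At the start it stands upright in a ring on the pale board, foot on the board, up to 3 mm off the ring's centre.
- seat_a: Plain dark steel ring, 46 mm outside, 36 mm bore, 10 mm high, fixed on the pale board; the four rings are alike and mark the four places of the old row. Origin: centre of its underside, on the board's upper face. At the start the steel punch stands in it; the ring stays and so tells where it stood. Which of the four places it has varies from start to start.
- seat_b: Plain dark steel ring, 46 mm outside, 36 mm bore, 10 mm high, fixed on the pale board; the four rings are alike and mark the four places of the old row. Origin: centre of its underside, on the board's upper face. At the start the brass punch stands in it; the ring stays and so tells where it stood. Which of the four places it has varies from start to start.
- seat_c: Plain dark steel ring, 46 mm outside, 36 mm bore, 10 mm high, fixed on the pale board; the four rings are alike and mark the four places of the old row. Origin: centre of its underside, on the board's upper face. At the start the green punch stands in it; the ring stays and so tells where it stood. Which of the four places it has varies from start to start.
- seat_d: Plain dark steel ring, 46 mm outside, 36 mm bore, 10 mm high, fixed on the pale board; the four rings are alike and mark the four places of the old row. Origin: centre of its underside, on the board's upper face. At the start the red punch stands in it; the ring stays and so tells where it stood. Which of the four places it has varies from start to start.
- board_rack: The old rack: a pale wooden board fixed to the bench, 270 x 70 x 12 mm, one end painted blue (a 22 mm wide band, 16 mm high). Origin: centre of its underside, on the bench; x runs along the board towards the blue end, z up. The four rings stand on its centre line at x = -82.5, -27.5, 27.5 and 82.5 mm.
- block_rack: The new rack: dark wooden block fixed to the bench at any angle, 270 x 70 x 27 mm, one end painted blue (22 mm wide band, 29 mm high). Origin: centre of its underside, on the bench; x runs along it towards the blue end, z up. Four round pockets on its centre line at x = -82.5, -27.5, 27.5 and 82.5 mm, each 42 mm across, 15 mm deep: cork floor 12 mm, rim 27 mm above the bench.
Mind the look-alikes: they are no part of the job. What is shaped like the steel_punch but pink is not meant.

How it is judged (in metres and radians):
At the end, for the whole second after the job is handed in: Every punch stands in the pocket of the dark block that has the same rank, counted from the blue end, as its ring has on the pale board: within 13 mm of the pocket centre along and across the block, its foot within 5 mm of the pocket floor, upright within 0.12 rad, and at rest (((x of seat_a in the frame of board_rack between -0.0945 and -0.0705 m and x of steel_punch in the frame of block_rack between -0.0955 and -0.0695 m) or (x of seat_a in the frame of board_rack between -0.0395 and -0.0155 m and x of steel_punch in the frame of block_rack between -0.0405 and -0.0145 m) or (x of seat_a in the frame of board_rack between 0.0155 and 0.0395 m and x of steel_punch in the frame of block_rack between 0.0145 and 0.0405 m) or (x of seat_a in the frame of board_rack between 0.0705 and 0.0945 m and x of steel_punch in the frame of block_rack between 0.0695 and 0.0955 m)) and y of steel_punch in the frame of block_rack between -0.013 and 0.013 m and z of steel_punch in the frame of block_rack between 0.007 and 0.017 m and angle between each of steel_punch, brass_punch, green_punch, red_punch's own z axis and vertical below 0.12 rad and linear speed of each of steel_punch, brass_punch, green_punch, red_punch below 0.02 m/s and angular speed of each of steel_punch, brass_punch, green_punch, red_punch below 0.2 rad/s and ((x of seat_b in the frame of board_rack between -0.0945 and -0.0705 m and x of brass_punch in the frame of block_rack between -0.0955 and -0.0695 m) or (x of seat_b in the frame of board_rack between -0.0395 and -0.0155 m and x of brass_punch in the frame of block_rack between -0.0405 and -0.0145 m) or (x of seat_b in the frame of board_rack between 0.0155 and 0.0395 m and x of brass_punch in the frame of block_rack between 0.0145 and 0.0405 m) or (x of seat_b in the frame of board_rack between 0.0705 and 0.0945 m and x of brass_punch in the frame of block_rack between 0.0695 and 0.0955 m)) and y of brass_punch in the frame of block_rack between -0.013 and 0.013 m and z of brass_punch in the frame of block_rack between 0.007 and 0.017 m and ((x of seat_c in the frame of board_rack between -0.0945 and -0.0705 m and x of green_punch in the frame of block_rack between -0.0955 and -0.0695 m) or (x of seat_c in the frame of board_rack between -0.0395 and -0.0155 m and x of green_punch in the frame of block_rack between -0.0405 and -0.0145 m) or (x of seat_c in the frame of board_rack between 0.0155 and 0.0395 m and x of green_punch in the frame of block_rack between 0.0145 and 0.0405 m) or (x of seat_c in the frame of board_rack between 0.0705 and 0.0945 m and x of green_punch in the frame of block_rack between 0.0695 and 0.0955 m)) and y of green_punch in the frame of block_rack between -0.013 and 0.013 m and z of green_punch in the frame of block_rack between 0.007 and 0.017 m and ((x of seat_d in the frame of board_rack between -0.0945 and -0.0705 m and x of red_punch in the frame of block_rack between -0.0955 and -0.0695 m) or (x of seat_d in the frame of board_rack between -0.0395 and -0.0155 m and x of red_punch in the frame of block_rack between -0.0405 and -0.0145 m) or (x of seat_d in the frame of board_rack between 0.0155 and 0.0395 m and x of red_punch in the frame of block_rack between 0.0145 and 0.0405 m) or (x of seat_d in the frame of board_rack between 0.0705 and 0.0945 m and x of red_punch in the frame of block_rack between 0.0695 and 0.0955 m)) and y of red_punch in the frame of block_rack between -0.013 and 0.013 m and z of red_punch in the frame of block_rack between 0.007 and 0.017 m); the robot touches nothing.
It fails at once if the steel punch falls over (angle between steel_punch's own z axis and vertical above 0.9 rad).
It fails at once if the brass punch falls over (angle between brass_punch's own z axis and vertical above 0.9 rad).
It fails at once if the green punch falls over (angle between green_punch's own z axis and vertical above 0.9 rad).
It fails at once if the red punch falls over (angle between red_punch's own z axis and vertical above 0.9 rad).
It also fails if it takes over 118 s, if anything falls off the work surface, if the arm or the gripper's body presses on something with over 40 N, if the wrist force passes 120 N, or if a joint passes its speed limit or range.

## Working session

There is one attempt and no reset: what is moved stays moved. The work goes in short steps, Python scripts to look and compute and a shell command to move; the robot and the scene stay as the last step left them, time stands still between calls to the robot, and variables do not carry over. Pictures are saved under pics/ and viewed, about 12 in all and at most 16, crops included, and the job is handed in when it is done.

```bash
mkdir -p pics; python3 - <<'E'
from workcell import manip, grab_frame, camera_model
import cv2,json
print(manip.read_state(), manip.pinch_z)
for n in("top","side"):
    f=grab_frame(n); cv2.imwrite(f"pics/{n}0.png",f[:,:,::-1]); print(n,camera_model(n))
E
```

```text
{'time_s': 0.0, 'qpos': array([-1.26272497e+00,  9.18532815e-02,  1.23186192e+00,  2.14913829e-05,
        1.81979236e+00, -5.66697082e-02]), 'qd': array([-1.32924934e-03,  1.47894889e-03,  9.55599282e-05,  3.41106977e-04,
       -5.48507533e-04, -3.12201117e-04]), 'tau': array([-1.05472438e-04, -4.58733273e+01, -4.18023205e+01, -6.45999785e-05,
        1.15596713e-02,  2.85185183e-05]), 'eef_pos': array([ 213.9634463 , -560.26061202,  230.16773478]), 'tcp_rot': array([-1.63834796,  1.56888131,  1.86799103]), 'contact_force': array([ 0.7069709 , -0.50948187,  0.08895203]), 'wrist_torque': array([ 0.02570536, -0.04359442,  0.08496807]), 'opening': 1.002834409864813} -18.700000000000003
top {'fx': 363.17794726766226, 'fy': 363.17794726766226, 'cx': 308.73066753368664, 'cy': 200.10525299004152, 'position': array([414.41356869,  -6.15634334, 864.35898672]), 'rotation': array([ 0.16143075,  0.00433492, -1.57161577])}
side {'fx': 400.1282102831787, 'fy': 400.1282102831787, 'cx': 317.9992446752947, 'cy': 196.41151795147988, 'position': array([308.55833346, 732.78098803, 533.20866503]), 'rotation': array([ 0.99558435, -0.02026134, -2.80956392])}
```

View pics/top0.png

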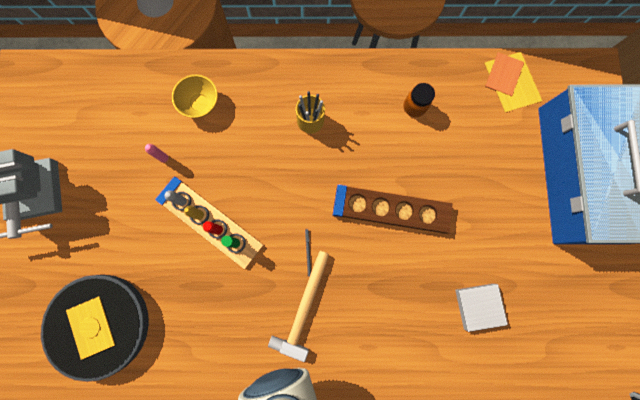

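View pics/side0.png

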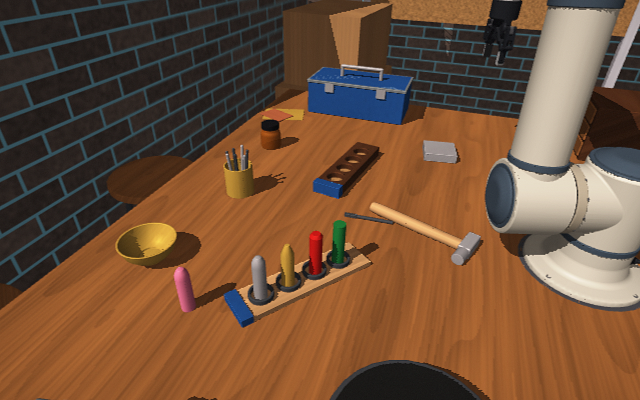

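The top view shows the board at about (210,225), blue end upper left. The order from blue is steel (178,198), brass (196,212), red (213,228), green (232,242). The block's blue end is at left (340,200), with pockets at about (359,203), (382,208), (405,211) and (428,214). A pink decoy stands at (155,152). Next I'll rectify both racks to their plane heights.

```bash
cat > h.py <<'E'
from workcell import manip, grab_frame, camera_model
import cv2, numpy as np
from scipy.spatial.transform import Rotation as R
def cam(n):
    m=camera_model(n); return m,R.from_euler('xyz',m['rotation']).as_matrix()
def ray(n,px,z):
    m,M=cam(n); px=np.atleast_2d(px).astype(float)
    d=np.c_[(px[:,0]-m['cx'])/m['fx'],-(px[:,1]-m['cy'])/m['fy'],-np.ones(len(px))]@M.T
    p=m['position']; return (p+d*((z-p[2])/d[:,2])[:,None])[:,:2]
def proj(n,P):
    m,M=cam(n); c=(np.atleast_2d(P)-m['position'])@M
    return np.c_[m['cx']+m['fx']*c[:,0]/-c[:,2], m['cy']-m['fy']*c[:,1]/-c[:,2]]
def rect(n,f,z,x0,y0,w,h,s):  # image right=-y, down=-x ; (x0,y0)=top-left world mm, s px/mm
    wp=np.array([[x0,y0,z],[x0,y0-w,z],[x0-h,y0-w,z],[x0-h,y0,z]])
    H=cv2.getPerspectiveTransform(proj(n,wp).astype(np.float32),np.float32([[0,0],[w*s,0],[w*s,h*s],[0,h*s]]))
    return cv2.warpPerspective(f,H,(int(w*s),int(h*s)),flags=cv2.INTER_CUBIC)
E
python3 - <<'E'
from h import *
t=cv2.imread('pics/top0.png'); s=cv2.imread('pics/side0.png')
hsv=cv2.cvtColor(t,cv2.COLOR_BGR2HSV); hs=cv2.cvtColor(s,cv2.COLOR_BGR2HSV)
# pockets: cork blobs inside block area
roi=np.zeros(t.shape[:2],np.uint8); roi[185:238,347:450]=1
m=((hsv[...,2]>140)&(roi>0)).astype(np.uint8)
n,_,st,ce=cv2.connectedComponentsWithStats(m)
for i in range(1,n):
    if st[i,4]>40 : print('pocket',st[i],ce[i],ray('top',ce[i],12)[0],ray('top',ce[i],27)[0])
def blue(h,box):
    x0,y0,x1,y1=box; k=np.zeros(h.shape[:2],np.uint8)
    k[y0:y1,x0:x1]=cv2.inRange(h,(100,120,50),(125,255,255))[y0:y1,x0:x1]; 
    q=np.argwhere(k)[:,::-1]; return cv2.minAreaRect(q.astype(np.float32))
print(blue(hsv,(150,170,190,210)),blue(hsv,(325,180,352,225)))
for nm,z in(('board',12),('block',27)):
    for v,img in(('top',t),('side',s)):
        r=rect(v,img,z,560 if nm=='board' else 480,420 if nm=='board' else 0,330,260,2.4) if 0 else None
a=rect('top',t,12,520,370,280,250,2); b=rect('top',t,27,480,-20,330,190,2)
c=rect('side',s,12,520,370,280,250,1.4);d=rect('side',s,27,480,-20,330,190,1.4)
print(proj('top',[[500,300,12]]))
cv2.imwrite('pics/a.png',np.vstack([cv2.copyMakeBorder(a,0,0,0,100,0)[:, :660],b[:, :660]])[:880]); 
cv2.imwrite('pics/a1.png',a);cv2.imwrite('pics/b1.png',b)
E
```

```text
pocket [ 347  185  103   18 1046] [411.791587  190.6749522] [ 575.63521299 -248.39588304] [ 572.7979992  -244.13289861]
pocket [353 197  13  16 160] [359.1375  204.70625] [ 541.98509032 -122.10923726] [ 539.74005876 -120.06867285]
pocket [376 201  13  16 165] [381.94545455 208.37575758] [ 533.12405336 -175.86055369] [ 531.03496027 -172.87406185]
pocket [399 204  13  16 162] [405.14197531 212.11111111] [ 524.13882295 -230.31679034] [ 522.20785391 -226.37196573]
pocket [422 208  14  16 167] [428.36526946 215.65269461] [ 515.64801041 -284.64956869] [ 513.86646455 -279.74858396]
pocket [347 222  98  16 834] [380.1942446  231.99040767] [ 477.2966342  -169.90875834] [ 476.19000425 -167.0270075 ]
((168.0081787109375, 190.09014892578125), (8.322397232055664, 30.088666915893555), 39.80556869506836) ((339.67919921875, 200.3352508544922), (9.503575325012207, 30.715553283691406), 8.746161460876465)
[[180.42011076 222.5781133 ]]
```

View pics/a1.png

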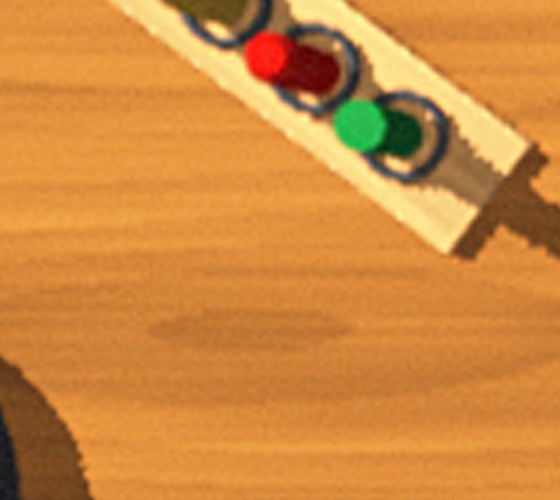

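View pics/b1.png

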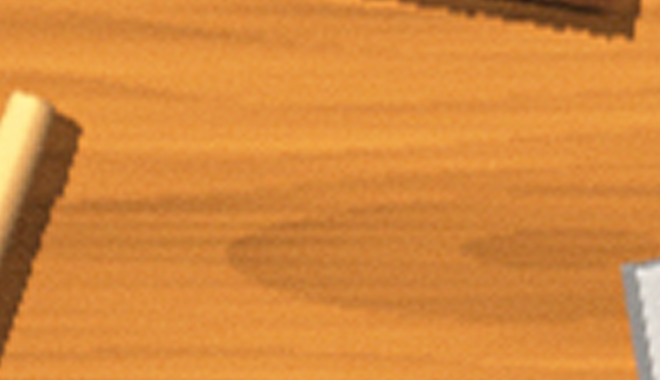

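The first crop shows red and green in their rings and the plain end of the board, but the window sits too low. The second one missed the block. I'll re-crop, taking the ring ellipses for the board.

```bash
python3 - <<'E'
from h import *
t=cv2.imread('pics/top0.png')
a=rect('top',t,22,640,400,280,250,2.8); cv2.imwrite('pics/a2.png',a[:600])
P=np.array([[541.98,-122.11],[533.12,-175.86],[524.14,-230.32],[515.65,-284.65]]);Q=np.array([[539.74,-120.07],[531.03,-172.87],[522.21,-226.37],[513.87,-279.75]])
c=(P+Q).mean(0)/2; u=(P+Q)[0]-(P+Q)[3]; u/=np.hypot(*u); print(c,u,np.arctan2(u[1],u[0]))
X=[82.5,27.5,-27.5,-82.5]; B=np.array([c+x*u for x in X]);print(B)
o=t.copy()
for b in B:
    for z in(12,27):
        w=[[b[0]+21*np.cos(k),b[1]+21*np.sin(k),z] for k in np.linspace(0,6.28,60)]
        p=proj('top',w); cv2.polylines(o,[np.int32(p*16)],True,(0,255,0) if z==27 else (255,255,0),1,cv2.LINE_AA,4)
cv2.imwrite('pics/b2.png',cv2.resize(o[175:245,325:465],None,fx=5,fy=5,interpolation=cv2.INTER_CUBIC))
E
```

```text
[ 527.7175 -201.5   ] [0.15991626 0.98713058] 1.4101905086562374
[[ 540.91059125 -120.06172679]
 [ 532.11519708 -174.35390893]
 [ 523.31980292 -228.64609107]
 [ 514.52440875 -282.93827321]]
```

View pics/a2.png

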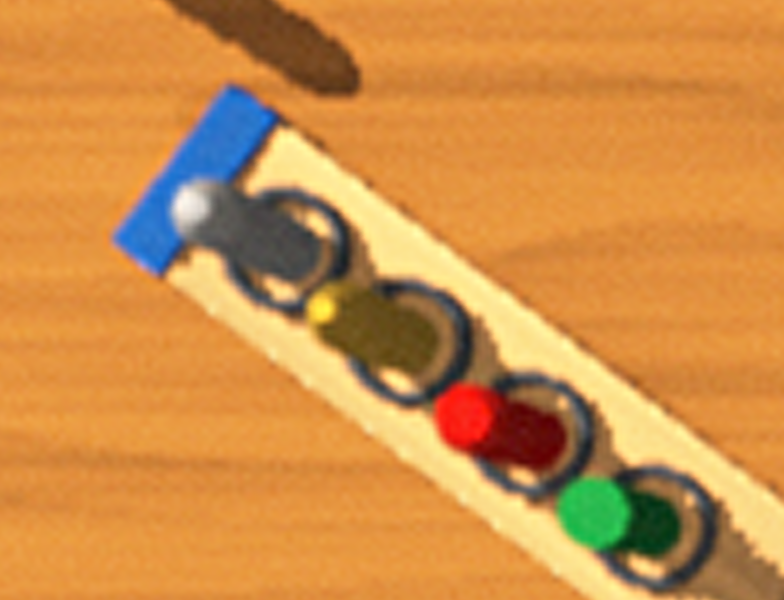

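View pics/b2.png

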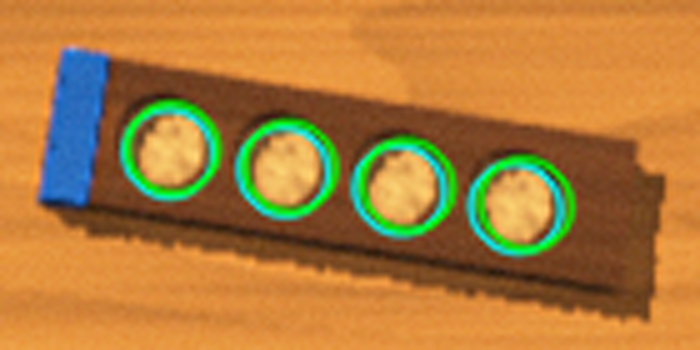

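The blue end of the board is at upper left and the ring centres are clear at (286,250), (407,343), (528,436) and (651,529). The predicted pocket circles fit the block to about 2 mm. From these, in world mm: steel (551.5,298.5), brass (518.5,256), red (484,211), green (452,168.5). Row angle is 0.918 on the board and 1.410 on the block.

```bash
cat > go.py <<'E'
import sys; from h import *
S=manip.read_state(); p=S['eef_pos']; M=R.from_euler('xyz',S['tcp_rot'])
T={'s':(551.5,298.5),'b':(518.5,256),'r':(484,211),'g':(452,168.5),'1':(541,-120),'2':(532,-174.4),'3':(523.3,-228.6),'4':(514.5,-283)}
k=sys.argv[1]; z=float(sys.argv[2]); jaw=(0.918 if k in 'sbrg' else 1.410)-np.pi/2
best=None
for a in(jaw,jaw+np.pi):
    y=np.array([np.cos(a),np.sin(a),0]); x=np.array([0,0,-1.]); G=R.from_matrix(np.c_[x,y,np.cross(x,y)])
    rv=(M.inv()*G).as_rotvec()
    if best is None or np.linalg.norm(rv)<np.linalg.norm(best[0]): best=(rv,G)
d=np.array([*T[k],z])-p
print('t',round(S['time_s'],2),'pos',p.round(1),'q',S['qpos'].round(2),'F',S['contact_force'].round(1),'open',round(S['opening'],3))
print('turn now',best[0].round(3),'| shift cm in final axes',(best[1].inv().apply(d)/10).round(2))
E
python3 go.py g 180
```

```text
t 0.1 pos [ 214.  -560.3  230.2] q [-1.26  0.09  1.23  0.    1.82 -0.06] F [-0.7  0.4  0.3] open 0.999
turn now [-0.553 -0.001  0.002] | shift cm in final axes [  5.02 -25.36 -72.35]
```

```bash
python3 -m jog '[[[0.8,0,0,-0.138,0,0,1],[0.8,0,0,-0.138,0,0,1],[0.8,0,0,-0.138,0,0,1],[0.8,0,0,-0.138,0,0,1],[0,-0.8,-2.4,0,0,0,1],[0,-1.6,-4.6,0,0,0,1],[0,-1.6,-4.6,0,0,0,1],[0,-1.6,-4.6,0,0,0,1],[0,-1.6,-4.6,0,0,0,1],[0,-1.6,-4.6,0,0,0,1]]]' && python3 -m jog '[[[0,-1.6,-4.6,0,0,0,1],[0,-1.6,-4.6,0,0,0,1],[0,-1.6,-4.6,0,0,0,1],[0,-1.6,-4.6,0,0,0,1],[0,-1.6,-4.6,0,0,0,1],[0,-1.6,-4.6,0,0,0,1],[0,-1.6,-4.6,0,0,0,1],[0,-1.6,-4.6,0,0,0,1],[0,-1.6,-4.6,0,0,0,1],[0,0,0,0,0,0,1]]]'; python3 go.py g 51
```

```text
time_s: 1.35
eef_pos: [298.9, -303.8, 198.8]
tcp_rot: [-2.134, 1.57, 1.924]
contact_force: [0.5, -0.2, 0.3]
opening: 0.999
time_s: 2.6
eef_pos: [436.2, 113.4, 198.2]
tcp_rot: [-1.061, 1.569, 3.002]
contact_force: [-0.4, 0.3, -0.3]
opening: 1.002
t 2.6 pos [436.2 113.4 198.2] q [ 0.18 -0.32  1.67  0.    1.79  0.83] F [-0.4  0.3 -0.3] open 1.002
turn now [0.003 0.001 0.002] | shift cm in final axes [14.72 -2.09 -5.34]
```

```bash
python3 -m jog '[[[0,-1.05,-2.67,0,0,0,1],[0,-1.05,-2.67,0,0,0,0.8],[4,0,0,0,0,0,0.8],[4,0,0,0,0,0,0.8],[3,0,0,0,0,0,0.8],[2,0,0,0,0,0,0.8],[1,0,0,0,0,0,0.8],[0.7,0,0,0,0,0,0.8],[0,0,0,0,0,0,0.8]]]'; python3 go.py g 51; python3 - <<'E'
from h import *
f=grab_frame('side')[:,:,::-1]; t=grab_frame('top')[:,:,::-1]
cv2.imwrite('pics/c.png',np.hstack([cv2.resize(f[180:330,200:400],None,fx=2,fy=2),cv2.resize(t[150:300,120:320],None,fx=2,fy=2)]))
E
```

```text
time_s: 3.72
eef_pos: [452.4, 165.9, 52.6]
tcp_rot: [2.452, 1.57, 0.227]
contact_force: [0.1, 0.8, -0.5]
opening: 0.8
t 3.73 pos [452.4 165.9  52.6] q [ 0.28 -0.19  1.82 -0.    1.51  0.93] F [ 0.1  0.8 -0.5] open 0.8
turn now [-0.001 -0.    -0.   ] | shift cm in final axes [ 0.16 -0.19 -0.18]
```

View pics/c.png

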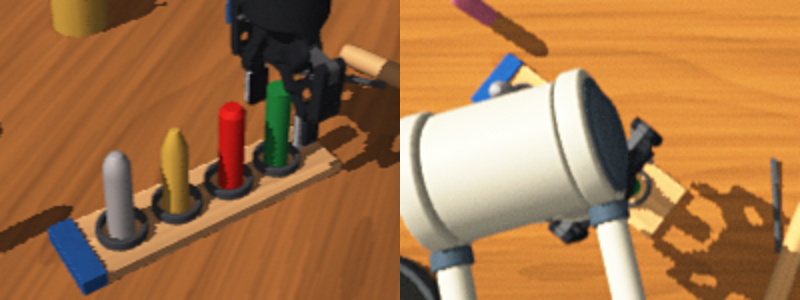

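The green punch, at (278,130) in the left half, stands between the jaws. I'll trim the position and close.

```bash
python3 -m jog '[[[0.1,-0.19,-0.18,0,0,0,0.8],[0,0,0,0,0,0,0.5],[0,0,0,0,0,0,0.2],[0,0,0,0,0,0,0],[0,0,0,0,0,0,0],[0,0,0,0,0,0,0],[0,0,0,0,0,0,0],[0,0,0,0,0,0,0]]]' 40; python3 go.py 4 180
```

```text
time_s: 4.82
eef_pos: [451.8, 168.5, 51.5]
tcp_rot: [2.553, 1.57, 0.328]
contact_force: [0.1, 0.5, 1.9]
opening: 0.256
t 4.83 pos [451.8 168.5  51.5] q [ 0.29 -0.19  1.82  0.    1.51  0.94] F [0.1 0.5 1.9] open 0.256
turn now [-0.493 -0.    -0.   ] | shift cm in final axes [-12.85  13.42  43.57]
```

```bash
python3 -m jog '[[[-1,0,0,0,0,0,0],[-3,0,0,0,0,0,0],[-4,0,0,0,0,0,0],[-3,0,0,-0.163,0,0,0],[-2,0,0,-0.165,0,0,0],[0,0,0,-0.165,0,0,0],[0,0.5,1.6,0,0,0,0],[0,1.3,4.2,0,0,0,0],[0,1.3,4.2,0,0,0,0],[0,1.3,4.2,0,0,0,0]]]' && python3 -m jog '[[[0,1.3,4.2,0,0,0,0],[0,1.3,4.2,0,0,0,0],[0,1.3,4.2,0,0,0,0],[0,1.3,4.2,0,0,0,0],[0,1.3,4.2,0,0,0,0],[0,1.3,4.2,0,0,0,0],[0,1.3,4.2,0,0,0,0],[0,0,0,0,0,0,0],[0,0,0,0,0,0,0]]]'; python3 go.py 4 51.5
```

```text
time_s: 6.08
eef_pos: [472.0, 19.0, 181.0]
tcp_rot: [-0.942, 1.57, -2.679]
contact_force: [0.1, -1.2, -0.5]
opening: 0.258
time_s: 7.2
eef_pos: [514.3, -283.6, 180.8]
tcp_rot: [-2.128, 1.569, 2.42]
contact_force: [0.1, 0.3, -0.5]
opening: 0.255
t 7.2 pos [ 514.3 -283.6  180.8] q [-0.56  0.05  1.36  0.    1.73 -0.4 ] F [ 0.1  0.3 -0.5] open 0.255
turn now [-0.003 -0.001  0.001] | shift cm in final axes [12.93  0.   -0.07]
```

```bash
python3 -m jog '[[[3,0,0,0,0,0,0],[4,0,0,0,0,0,0],[2.5,0,0,0,0,0,0],[1.5,0,0,0,0,0,0],[0.8,0,0,0,0,0,0],[0.4,0,0,0,0,0,0],[0.3,0,0,0,0,0,0],[0.2,0,0,0,0,0,0],[0,0,0,0,0,0,0]]]'; python3 go.py 4 51.5; python3 - <<'E'
from h import *
f=grab_frame('side')[:,:,::-1]; t=grab_frame('top')[:,:,::-1]
cv2.imwrite('pics/d.png',np.hstack([cv2.resize(f[60:210,270:470],None,fx=2,fy=2),cv2.resize(t[140:290,300:500],None,fx=2,fy=2)]))
E
```

```text
time_s: 8.32
eef_pos: [515.2, -283.6, 54.5]
tcp_rot: [1.247, 1.57, -0.485]
contact_force: [0.1, 0.1, -0.7]
opening: 0.253
t 8.32 pos [ 515.2 -283.6   54.5] q [-0.56  0.1   1.54  0.    1.51 -0.4 ] F [ 0.1  0.1 -0.7] open 0.253
turn now [-0.  0. -0.] | shift cm in final axes [ 0.3  -0.08 -0.05]
```

View pics/d.png

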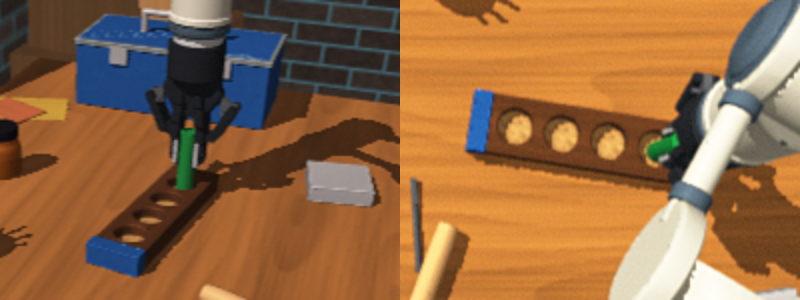

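The green punch is in the last pocket, at (185,170) in the left half. I'll lower it to contact and watch the force.

```bash
python3 -m jog '[[[0.15,0,0,0,0,0,0],[0.1,0,0,0,0,0,0],[0.05,0,0,0,0,0,0],[0,0,0,0,0,0,0]]]'; python3 -m jog '[[[0.05,0,0,0,0,0,0],[0,0,0,0,0,0,0]]]'
```

```text
time_s: 8.93
eef_pos: [515.1, -283.5, 51.5]
tcp_rot: [0.843, 1.571, -0.888]
contact_force: [-0.1, 1.2, 0.9]
opening: 0.257
time_s: 9.18
eef_pos: [515.1, -283.6, 51.5]
tcp_rot: [0.978, 1.57, -0.753]
contact_force: [-2.3, 1.5, 6.2]
opening: 0.257
```

```bash
python3 -m jog '[[[0,0,0,0,0,0,0.32],[0,0,0,0,0,0,0.45],[0,0,0,0,0,0,0.6],[0,0,0,0,0,0,0.7],[-1,0,0,0,0,0,0.7],[-3,0,0,0,0,0,0.7],[-4,0,0,0,0,0,0.7],[-4,0,0,0,0,0,0.7],[0,0,0,0,0,0,0.8]]]'; python3 go.py r 180
```

```text
time_s: 10.3
eef_pos: [516.7, -284.5, 176.7]
tcp_rot: [1.173, 1.562, -0.559]
contact_force: [0.1, 0.1, 0.4]
opening: 0.795
t 10.3 pos [ 516.7 -284.5  176.7] q [-0.56  0.05  1.37  0.    1.71 -0.4 ] F [0.1 0.1 0.4] open 0.795
turn now [ 0.492  0.001 -0.009] | shift cm in final axes [ -0.33 -32.7  -37.38]
```

```bash
python3 -m jog '[[[-0.2,0,0,0.164,0,-0.005,0.8],[0,0,0,0.164,0,-0.004,0.8],[0,0,0,0.164,0,0,0.8],[0,-1.2,-1.4,0,0,0,0.8],[0,-3,-3.4,0,0,0,0.8],[0,-3,-3.4,0,0,0,0.8],[0,-3,-3.4,0,0,0,0.8],[0,-3,-3.4,0,0,0,0.8],[0,-3,-3.4,0,0,0,0.8],[0,-3,-3.4,0,0,0,0.8]]]' && python3 -m jog '[[[0,-3,-3.4,0,0,0,0.8],[0,-3,-3.4,0,0,0,0.8],[0,-3,-3.4,0,0,0,0.8],[0,-3,-3.4,0,0,0,0.8],[0,-3,-3.4,0,0,0,0.8],[0,-1.5,-2,0,0,0,0.8],[0,0,0,0,0,0,0.8],[0,0,0,0,0,0,0.8]]]'; python3 go.py r 51
```

```text
time_s: 11.55
eef_pos: [494.1, 8.7, 173.6]
tcp_rot: [-1.285, 1.562, 2.78]
contact_force: [0.8, -0.3, -0.4]
opening: 0.803
time_s: 12.55
eef_pos: [478.8, 257.3, 174.4]
tcp_rot: [-1.169, 1.562, 2.893]
contact_force: [-0.4, -0.4, -0.3]
opening: 0.8
t 12.55 pos [478.8 257.3 174.4] q [ 0.43 -0.06  1.48  0.01  1.72  1.08] F [-0.4 -0.4 -0.3] open 0.8
turn now [0.002 0.004 0.009] | shift cm in final axes [12.34  3.22  3.36]
```

```bash
python3 -m jog '[[[0,1.6,1.7,0.002,0.004,0.009,0.8],[0,1.6,1.65,0,0,0,0.8],[0,0,0,0,0,0,0.8],[3,0,0,0,0,0,0.8]]]'; python3 go.py r 51
```

```text
time_s: 13.05
eef_pos: [485.9, 211.5, 147.2]
tcp_rot: [2.643, 1.563, 0.416]
contact_force: [0.8, -0.4, -0.6]
opening: 0.796
t 13.05 pos [485.9 211.5 147.2] q [ 0.35 -0.11  1.57  0.    1.66  1.  ] F [ 0.8 -0.4 -0.6] open 0.796
turn now [-0.003 -0.006 -0.004] | shift cm in final axes [ 9.62 -0.12  0.16]
```

```bash
python3 -m jog '[[[3,-0.1,0.1,0,-0.006,0,0.8],[3,0,0,0,0,0,0.8],[2,0,0,0,0,0,0.8],[1,0,0,0,0,0,0.8],[0.5,0,0,0,0,0,0.8],[0,0,0,0,0,0,0.8]]]'; python3 go.py r 51.5
```

```text
time_s: 13.8
eef_pos: [483.3, 211.1, 50.1]
tcp_rot: [0.215, 1.566, -2.011]
contact_force: [0.1, 0.7, 0.2]
opening: 0.799
t 13.8 pos [483.3 211.1  50.1] q [ 0.35 -0.06  1.71 -0.    1.5   1.  ] F [0.1 0.7 0.2] open 0.799
turn now [-0.002  0.004 -0.001] | shift cm in final axes [-0.14  0.07 -0.04]
```

```bash
python3 -m jog '[[[-0.1,0,0,0,0.004,0,0.8],[0,0,0,0,0,0,0.5],[0,0,0,0,0,0,0.2],[0,0,0,0,0,0,0],[0,0,0,0,0,0,0],[0,0,0,0,0,0,0],[0,0,0,0,0,0,0]]]' 40; python3 go.py 3 180
```

```text
time_s: 14.68
eef_pos: [483.2, 211.0, 50.8]
tcp_rot: [1.105, 1.57, -1.121]
contact_force: [-0.6, 0.4, 2.4]
opening: 0.27
t 14.68 pos [483.2 211.   50.8] q [ 0.35 -0.06  1.71 -0.    1.5   1.  ] F [-0.6  0.4  2.4] open 0.27
turn now [-0.494  0.001 -0.001] | shift cm in final axes [-12.92  11.    42.75]
```

```bash
python3 -m jog '[[[-1,0,0,0,0,0,0],[-3,0,0,0,0,0,0],[-4,0,0,0,0,0,0],[-3,0,0,-0.164,0,0,0],[-2,0,0,-0.165,0,0,0],[0,0,0,-0.165,0,0,0],[0,0.5,1.7,0,0,0,0],[0,1.05,4.1,0,0,0,0],[0,1.05,4.1,0,0,0,0],[0,1.05,4.1,0,0,0,0]]]' && python3 -m jog '[[[0,1.05,4.1,0,0,0,0],[0,1.05,4.1,0,0,0,0],[0,1.05,4.1,0,0,0,0],[0,1.05,4.1,0,0,0,0],[0,1.05,4.1,0,0,0,0],[0,1.05,4.1,0,0,0,0],[0,1.05,4.1,0,0,0,0],[0,0,0,0,0,0,0],[0,0,0,0,0,0,0]]]'; python3 go.py 3 50.8
```

```text
time_s: 15.92
eef_pos: [496.1, 64.8, 180.2]
tcp_rot: [-0.504, 1.569, -2.24]
contact_force: [0.4, 0.3, -0.3]
opening: 0.264
time_s: 17.05
eef_pos: [522.4, -228.2, 180.5]
tcp_rot: [-1.258, 1.569, -2.992]
contact_force: [0.2, 1.3, -1.2]
opening: 0.26
t 17.05 pos [ 522.4 -228.2  180.5] q [-0.47  0.01  1.41 -0.    1.73 -0.31] F [ 0.2  1.3 -1.2] open 0.26
turn now [-0.003  0.     0.001] | shift cm in final axes [12.97  0.1   0.03]
```

```bash
python3 -m jog '[[[3,0.1,0,0,0,0,0],[4,0,0,0,0,0,0],[2.5,0,0,0,0,0,0],[1.5,0,0,0,0,0,0],[0.8,0,0,0,0,0,0],[0.5,0,0,0,0,0,0],[0.3,0,0,0,0,0,0],[0.2,0,0,0,0,0,0],[0.1,0,0,0,0,0,0],[0,0,0,0,0,0,0]]]'; python3 go.py 3 50.8
```

```text
time_s: 18.3
eef_pos: [524.1, -228.3, 52.1]
tcp_rot: [0.167, 1.57, -1.565]
contact_force: [0.4, -0.6, -0.9]
opening: 0.267
t 18.3 pos [ 524.1 -228.3   52.1] q [-0.47  0.05  1.59 -0.    1.5  -0.31] F [ 0.4 -0.6 -0.9] open 0.267
turn now [-0.     0.001 -0.   ] | shift cm in final axes [ 0.13 -0.07  0.04]
```

```bash
python3 -m jog '[[[0.1,0,0,0,0,0,0],[0.05,0,0,0,0,0,0],[0,0,0,0,0,0,0]]]'; python3 -m jog '[[[0.05,0,0,0,0,0,0],[0,0,0,0,0,0,0]]]'
```

```text
time_s: 18.68
eef_pos: [524.2, -228.4, 50.8]
tcp_rot: [0.296, 1.569, -1.436]
contact_force: [-0.1, -0.2, 1.6]
opening: 0.269
time_s: 18.92
eef_pos: [524.2, -228.4, 50.8]
tcp_rot: [0.477, 1.569, -1.255]
contact_force: [-1.4, 0.7, 5.2]
opening: 0.263
```

```bash
python3 -m jog '[[[0,0,0,0,0,0,0.32],[0,0,0,0,0,0,0.45],[0,0,0,0,0,0,0.6],[0,0,0,0,0,0,0.7],[-1,0,0,0,0,0,0.7],[-3,0,0,0,0,0,0.7],[-4,0,0,0,0,0,0.7],[-4,0,0,0,0,0,0.7],[-0.8,0,0,0,0,0,0.8],[0,0,0,0,0,0,0.8]]]'; python3 go.py b 180;  python3 - <<'E'
from h import *
f=grab_frame('side')[:,:,::-1]; t=grab_frame('top')[:,:,::-1]
cv2.imwrite('pics/e.png',np.hstack([cv2.resize(f[60:210,270:470],None,fx=2,fy=2),cv2.resize(t[140:290,300:500],None,fx=2,fy=2)]))
E
```

```text
time_s: 20.18
eef_pos: [524.3, -228.2, 178.5]
tcp_rot: [0.679, 1.569, -1.053]
contact_force: [-0.8, 0.3, -0.6]
opening: 0.799
t 20.18 pos [ 524.3 -228.2  178.5] q [-0.47  0.01  1.41 -0.    1.72 -0.31] F [-0.8  0.3 -0.6] open 0.799
turn now [ 0.492  0.001 -0.002] | shift cm in final axes [ -0.15 -29.87 -38.12]
```

View pics/e.png

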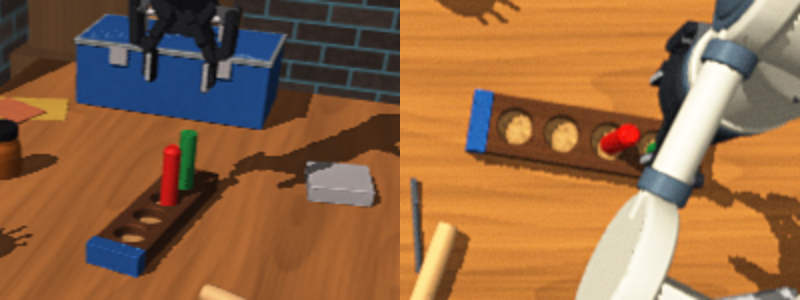

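Red, at (172,178) in the left half, and green, at (188,160), both stand upright in pockets 3 and 4. Next is brass.

```bash
python3 -m jog '[[[-0.1,0,0,0.164,0,0,0.8],[0,0,0,0.164,0,0,0.8],[0,0,0,0.164,0,0,0.8],[0,-1.35,-1.6,0,0,0,0.8],[0,-2.85,-3.65,0,0,0,0.8],[0,-2.85,-3.65,0,0,0,0.8],[0,-2.85,-3.65,0,0,0,0.8],[0,-2.85,-3.65,0,0,0,0.8],[0,-2.85,-3.65,0,0,0,0.8],[0,-2.85,-3.65,0,0,0,0.8]]]' && python3 -m jog '[[[0,-2.85,-3.65,0,0,0,0.8],[0,-2.85,-3.65,0,0,0,0.8],[0,-2.85,-3.65,0,0,0,0.8],[0,-2.85,-3.65,0,0,0,0.8],[0,0,0,0,0,0,0.8],[0,0,0,0,0,0,0.8]]]'; python3 go.py b 51
```

```text
time_s: 21.52
eef_pos: [519.1, 73.0, 177.5]
tcp_rot: [-0.5, 1.569, -2.72]
contact_force: [0.0, 0.4, 0.5]
opening: 0.797
time_s: 22.28
eef_pos: [517.6, 255.9, 177.6]
tcp_rot: [-0.01, 1.568, -2.231]
contact_force: [0.2, -0.3, -0.8]
opening: 0.801
t 22.27 pos [517.6 255.9 177.6] q [ 0.4   0.03  1.39 -0.    1.72  1.05] F [ 0.2 -0.3 -0.8] open 0.801
turn now [0.002 0.003 0.   ] | shift cm in final axes [12.66  0.06 -0.06]
```

```bash
python3 -m jog '[[[3,0.06,-0.06,0,0.003,0,0.8],[4,0,0,0,0,0,0.8],[3,0,0,0,0,0,0.8],[1.5,0,0,0,0,0,0.8],[0.8,0,0,0,0,0,0.8],[0.3,0,0,0,0,0,0.8],[0,0,0,0,0,0,0.8]]]'; python3 go.py b 51
```

```text
time_s: 23.15
eef_pos: [520.0, 256.2, 53.5]
tcp_rot: [2.773, 1.567, 0.549]
contact_force: [-0.8, 0.4, 0.1]
opening: 0.798
t 23.15 pos [520.  256.2  53.5] q [0.4  0.07 1.57 0.   1.5  1.05] F [-0.8  0.4  0.1] open 0.798
turn now [-0.    -0.003 -0.001] | shift cm in final axes [ 0.25 -0.11  0.11]
```

```bash
python3 -m jog '[[[0.15,-0.1,0.1,0,-0.003,0,0.8],[0,0,0,0,0,0,0.5],[0,0,0,0,0,0,0.2],[0,0,0,0,0,0,0],[0,0,0,0,0,0,0],[0,0,0,0,0,0,0],[0,0,0,0,0,0,0]]]' 60; python3 go.py 2 180
```

```text
time_s: 24.02
eef_pos: [518.3, 255.9, 51.3]
tcp_rot: [1.127, 1.57, -1.097]
contact_force: [0.3, -0.7, 1.9]
opening: 0.263
t 24.02 pos [518.3 255.9  51.3] q [ 0.4   0.07  1.57 -0.    1.5   1.05] F [ 0.3 -0.7  1.9] open 0.263
turn now [-0.492  0.001 -0.001] | shift cm in final axes [-12.87   8.24  42.26]
```

```bash
python3 -m jog '[[[-1,0,0,0,0,0,0],[-3,0,0,0,0,0,0],[-4,0,0,0,0,0,0],[-3,0,0,-0.164,0,0,0],[-2,0,0,-0.164,0,0,0],[0,0,0,-0.164,0,0,0],[0,0.6,1.3,0,0,0,0],[0,0.75,4.1,0,0,0,0],[0,0.75,4.1,0,0,0,0],[0,0.75,4.1,0,0,0,0]]]' && python3 -m jog '[[[0,0.75,4.1,0,0,0,0],[0,0.75,4.1,0,0,0,0],[0,0.75,4.1,0,0,0,0],[0,0.75,4.1,0,0,0,0],[0,0.75,4.1,0,0,0,0],[0,0.75,4.1,0,0,0,0],[0,0.75,4.1,0,0,0,0],[0,0,0,0,0,0,0],[0,0,0,0,0,0,0]]]'; python3 go.py 2 51.3
```

```text
time_s: 25.28
eef_pos: [523.9, 114.9, 180.1]
tcp_rot: [-0.66, 1.568, -2.396]
contact_force: [-0.4, -0.2, -2.9]
opening: 0.259
time_s: 26.4
eef_pos: [529.6, -174.7, 180.6]
tcp_rot: [-1.376, 1.569, -3.11]
contact_force: [0.7, 0.3, -3.4]
opening: 0.261
t 26.4 pos [ 529.6 -174.7  180.6] q [-0.38 -0.03  1.44 -0.    1.73 -0.22] F [ 0.7  0.3 -3.4] open 0.261
turn now [-0.003  0.     0.002] | shift cm in final axes [12.93  0.23 -0.07]
```

```bash
python3 -m jog '[[[3,0.12,-0.05,0,0,0,0],[4,0,0,0,0,0,0],[2.5,0,0,0,0,0,0],[1.5,0,0,0,0,0,0],[0.8,0,0,0,0,0,0],[0.5,0,0,0,0,0,0],[0.3,0,0,0,0,0,0],[0.2,0,0,0,0,0,0],[0,0,0,0,0,0,0],[0,0,0,0,0,0,0]]]'; python3 go.py 2 51.3
```

```text
time_s: 27.65
eef_pos: [531.6, -174.4, 53.7]
tcp_rot: [0.423, 1.569, -1.309]
contact_force: [0.7, -0.9, -3.3]
opening: 0.259
t 27.65 pos [ 531.6 -174.4   53.7] q [-0.38  0.02  1.62 -0.    1.5  -0.22] F [ 0.7 -0.9 -3.3] open 0.259
turn now [-0.     0.001 -0.001] | shift cm in final axes [ 0.24  0.04 -0.01]
```

```bash
python3 -m jog '[[[0.15,0,0,0,0,0,0],[0.1,0,0,0,0,0,0],[0,0,0,0,0,0,0]]]'; python3 -m jog '[[[0.05,0,0,0,0,0,0],[0,0,0,0,0,0,0]]]'
```

```text
time_s: 28.02
eef_pos: [531.5, -174.4, 51.3]
tcp_rot: [0.298, 1.57, -1.434]
contact_force: [-0.5, -0.2, -0.7]
opening: 0.261
time_s: 28.28
eef_pos: [531.6, -174.4, 51.3]
tcp_rot: [0.42, 1.569, -1.312]
contact_force: [-3.8, 1.2, 3.6]
opening: 0.261
```

Floor contact: the force went from −3.3 to +3.6 N. I'll release.

```bash
python3 -m jog '[[[0,0,0,0,0,0,0.32],[0,0,0,0,0,0,0.45],[0,0,0,0,0,0,0.6],[0,0,0,0,0,0,0.7],[-1,0,0,0,0,0,0.7],[-3,0,0,0,0,0,0.7],[-4,0,0,0,0,0,0.7],[-4,0,0,0,0,0,0.7],[-0.8,0,0,0,0,0,0.8],[0,0,0,0,0,0,0.8]]]'; python3 go.py s 180
```

```text
time_s: 29.52
eef_pos: [531.7, -174.3, 178.9]
tcp_rot: [0.716, 1.569, -1.016]
contact_force: [-1.2, -0.3, -0.4]
opening: 0.8
t 29.52 pos [ 531.7 -174.3  178.9] q [-0.38 -0.02  1.44 -0.    1.72 -0.22] F [-1.2 -0.3 -0.4] open 0.8
turn now [ 0.492  0.001 -0.001] | shift cm in final axes [ -0.11 -27.15 -38.76]
```

```bash
python3 -m jog '[[[-0.1,0,0,0.164,0,0,0.8],[0,0,0,0.164,0,0,0.8],[0,0,0,0.164,0,0,0.8],[0,-0.65,-2.3,0,0,0,0.8],[0,-2.65,-3.65,0,0,0,0.8],[0,-2.65,-3.65,0,0,0,0.8],[0,-2.65,-3.65,0,0,0,0.8],[0,-2.65,-3.65,0,0,0,0.8],[0,-2.65,-3.65,0,0,0,0.8],[0,-2.65,-3.65,0,0,0,0.8]]]' && python3 -m jog '[[[0,-2.65,-3.65,0,0,0,0.8],[0,-2.65,-3.65,0,0,0,0.8],[0,-2.65,-3.65,0,0,0,0.8],[0,-2.65,-3.65,0,0,0,0.8],[0,0,0,0,0,0,0.8],[0,0,0,0,0,0,0.8]]]'; python3 go.py s 51
```

```text
time_s: 30.78
eef_pos: [546.1, 119.9, 176.6]
tcp_rot: [-0.484, 1.567, -2.708]
contact_force: [-0.0, 0.8, 0.5]
opening: 0.801
time_s: 31.52
eef_pos: [551.1, 298.3, 176.9]
tcp_rot: [-0.103, 1.567, -2.327]
contact_force: [-0.7, 0.3, 0.4]
opening: 0.798
t 31.52 pos [551.1 298.3 176.9] q [ 0.44  0.16  1.25 -0.    1.73  1.1 ] F [-0.7  0.3  0.4] open 0.798
turn now [0.    0.004 0.   ] | shift cm in final axes [12.59  0.02 -0.04]
```

```bash
python3 -m jog '[[[3,0.06,0,0,0.003,0,0.8],[4,0,0,0,0,0,0.8],[3,0,0,0,0,0,0.8],[1.5,0,0,0,0,0,0.8],[0.8,0,0,0,0,0,0.8],[0.4,0,0,0,0,0,0.8],[0,0,0,0,0,0,0.8],[0,0,0,0,0,0,0.8]]]'; python3 go.py s 51
```

```text
time_s: 32.52
eef_pos: [552.7, 298.9, 53.0]
tcp_rot: [2.776, 1.567, 0.552]
contact_force: [-0.1, -0.0, -0.2]
opening: 0.797
t 32.52 pos [552.7 298.9  53. ] q [0.44 0.2  1.43 0.   1.51 1.09] F [-0.1 -0.  -0.2] open 0.797
turn now [-0.    -0.004 -0.001] | shift cm in final axes [ 0.2  -0.07  0.11]
```

```bash
python3 -m jog '[[[0.15,-0.05,0.1,0,-0.003,0,0.8],[0,0,0,0,0,0,0.5],[0,0,0,0,0,0,0.2],[0,0,0,0,0,0,0],[0,0,0,0,0,0,0],[0,0,0,0,0,0,0],[0,0,0,0,0,0,0]]]' 60; python3 go.py 1 180
```

```text
time_s: 33.4
eef_pos: [551.3, 298.2, 50.6]
tcp_rot: [0.833, 1.57, -1.391]
contact_force: [0.8, -0.8, 1.4]
opening: 0.253
t 33.4 pos [551.3 298.2  50.6] q [ 0.44  0.2   1.43 -0.    1.51  1.1 ] F [ 0.8 -0.8  1.4] open 0.253
turn now [-0.492  0.001 -0.001] | shift cm in final axes [-12.94   5.67  41.45]
```

```bash
python3 -m jog '[[[-1,0,0,0,0,0,0],[-3,0,0,0,0,0,0],[-4,0,0,0,0,0,0],[-3,0,0,-0.164,0,0,0],[-2,0,0,-0.164,0,0,0],[0,0,0,-0.164,0,0,0],[0,0.5,1.4,0,0,0,0],[0,0.5,4,0,0,0,0],[0,0.5,4,0,0,0,0],[0,0.5,4,0,0,0,0]]]' && python3 -m jog '[[[0,0.5,4,0,0,0,0],[0,0.5,4,0,0,0,0],[0,0.5,4,0,0,0,0],[0,0.5,4,0,0,0,0],[0,0.5,4,0,0,0,0],[0,0.5,4,0,0,0,0],[0,0.5,4,0,0,0,0],[0,0,0,0,0,0,0],[0,0,0,0,0,0,0]]]'; python3 go.py 1 50.6
```

```text
time_s: 34.65
eef_pos: [548.9, 160.5, 179.6]
tcp_rot: [-0.573, 1.568, -2.309]
contact_force: [0.8, -0.8, -3.2]
opening: 0.256
time_s: 35.78
eef_pos: [538.6, -119.4, 180.2]
tcp_rot: [-1.126, 1.569, -2.861]
contact_force: [0.1, 0.2, -3.1]
opening: 0.254
t 35.77 pos [ 538.6 -119.4  180.2] q [-0.28 -0.04  1.46 -0.    1.73 -0.12] F [ 0.1  0.2 -3.1] open 0.254
turn now [-0.003  0.001  0.001] | shift cm in final axes [12.96  0.25  0.02]
```

```bash
python3 -m jog '[[[3,0.12,0,0,0,0,0],[4,0,0,0,0,0,0],[2.5,0,0,0,0,0,0],[1.5,0,0,0,0,0,0],[0.8,0,0,0,0,0,0],[0.5,0,0,0,0,0,0],[0.3,0,0,0,0,0,0],[0.2,0,0,0,0,0,0],[0,0,0,0,0,0,0],[0,0,0,0,0,0,0]]]'; python3 go.py 1 50.6
```

```text
time_s: 37.02
eef_pos: [540.5, -119.6, 53.2]
tcp_rot: [0.433, 1.57, -1.299]
contact_force: [0.6, 0.1, -4.0]
opening: 0.251
t 37.02 pos [ 540.5 -119.6   53.2] q [-0.28  0.01  1.64 -0.    1.5  -0.12] F [ 0.6  0.1 -4. ] open 0.251
turn now [-0.     0.001 -0.001] | shift cm in final axes [0.26 0.06 0.03]
```

```bash
python3 -m jog '[[[0.15,0.04,0,0,0,0,0],[0.1,0,0,0,0,0,0],[0.05,0,0,0,0,0,0],[0,0,0,0,0,0,0]]]'; python3 go.py 1 50.6
```

```text
time_s: 37.52
eef_pos: [540.8, -119.6, 50.6]
tcp_rot: [0.421, 1.569, -1.311]
contact_force: [-2.6, 0.6, 2.5]
opening: 0.254
t 37.52 pos [ 540.8 -119.6   50.6] q [-0.28  0.01  1.64 -0.    1.5  -0.12] F [-2.6  0.6  2.5] open 0.254
turn now [-0.     0.001 -0.001] | shift cm in final axes [-0.    0.02  0.03]
```

```bash
python3 -m jog '[[[0,0,0,0,0,0,0.32],[0,0,0,0,0,0,0.45],[0,0,0,0,0,0,0.6],[0,0,0,0,0,0,0.7],[-1,0,0,0,0,0,0.7],[-3,0,0,0,0,0,0.7],[-4,0,0,0,0,0,0.7],[-4,0,0,0,0,0,0.7],[-3,0,0,0,0,0,0.7],[0,0,-2,0,0,0,0.7]]]' && python3 -m jog '[[[0,0,-4,0,0,0,0.7],[0,0,-4,0,0,0,0.7],[0,0,-4,0,0,0,0.7],[0,0,-4,0,0,0,0.7],[0,0,-4,0,0,0,0.7],[0,0,-4,0,0,0,0.7],[0,0,-4,0,0,0,0.7],[0,0,-2,0,0,0,0.7],[0,0,0,0,0,0,0.7],[0,0,0,0,0,0,0.7]]]'; python3 - <<'E'
from h import *
f=grab_frame('side')[:,:,::-1]; t=grab_frame('top')[:,:,::-1]
cv2.imwrite('pics/f.png',np.hstack([cv2.resize(f[90:215,280:410],None,fx=3,fy=3),cv2.resize(t[155:280,325:460],None,fx=3,fy=3)]))
E
```

```text
time_s: 38.78
eef_pos: [545.2, -100.3, 204.0]
tcp_rot: [1.299, 1.564, -0.435]
contact_force: [0.7, 0.2, -0.4]
opening: 0.703
time_s: 40.02
eef_pos: [592.0, 195.4, 199.3]
tcp_rot: [-0.126, 1.569, -1.858]
contact_force: [-0.8, 0.2, 0.7]
opening: 0.701
```

View pics/f.png

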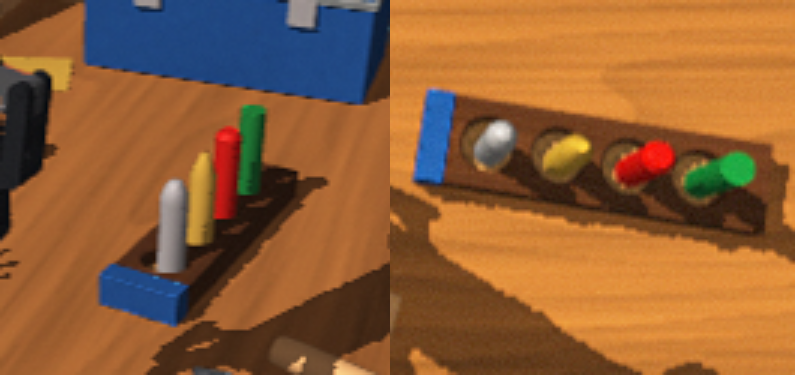

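All four stand upright. In the side half, steel is at (172,225), brass (201,200), red (227,172) and green (251,150); in the top half each one sits inside its pocket. I'll check the tops numerically.

```bash
python3 - <<'E'
from h import *
u=np.array([.15992,.98713]); c=np.array([527.7,-201.5])
for n,p,z in(('steel',(501,130),98),('brass',(580,147),98),('red',(658,156),102),('green',(737,169),102)):
    w=ray('top',(325+(p[0]-390)/3,155+p[1]/3),z)[0]-c
    print(n,'along',(w@u).round(1),'across',(w@[-u[1],u[0]]).round(1))
E
```

```text
steel along 86.0 across -1.4
brass along 28.9 across 1.8
red along -25.4 across 0.2
green along -81.3 across 0.6
```

All are within about 4 mm of their pocket centres (limit 13 mm), so I'll hand in.

```bash
python3 -c "
from workcell import manip; print(manip.close_job())"
```

```text
the job is handed in; nothing more can be done
None
```

I moved all four punches from the board to the block and handed the job in at about 40 s of the allowed 118 s. From the blue end, the block now holds steel, brass, red and green, the same order as the rings on the board.

- **Position:** in the last top picture, the punch tops lie within about 4 mm of their pocket centres along the block and 2 mm across it. The limit is 13 mm. I picked these points by eye on coarse crops, and a lean of a few hundredths of a radian would not show.
- **Standing:** both views show all four upright, and none fell.
- **Foot depth:** I lowered each punch until the wrist showed contact with the floor, at the same tool height as its grasp. I did not measure depth separately after release.
- **Robot:** the gripper was open and well clear of everything at hand-in.

No final check failed. On the way to the red punch I overshot by about 46 mm, high above the board, and corrected it before descending.

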